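# Sort empty thread carriers into their stock boxes

## Robot

A 6-joint arm with a two-finger parallel gripper is mounted at the origin on the work surface. World frame = base frame: x ahead of the robot, y to its left, z up, the work surface at z = 0. Lengths are in m, angles in rad, forces in N, time in s.
With the tool pointing down it reaches from about 0.35 to 0.725 m from the base axis. Payload 4.3 kg.
Tool frame: the origin (TCP) lies on the centre line of the jaws, within the pads' length; the fingertips stand tips_ahead ahead of it and the grasp point (between the pads) lies 5 mm behind it (tips_ahead is the distance from the TCP to the fingertips, in m); z points along the fingers, y is the line along which they close (so a half turn about z gives the same grasp; the last joint's range is limited). The gripper opens to 85 mm and grips with 20 to 120 N. Pads are 22 mm wide; open, the fingers measure 114 mm over their backs; the gripper's body (76 mm by 85 mm) begins 54 mm behind the grasp point. The pads swing forward as they close: fully open they stand 13 mm farther back than shut.
Start: joints at [1.208, 0.377, 0.081, 1.274, 0, 1.46], TCP at [0.144, 0.557, 0.245] pointing down, gripper open.
Joint ranges: [-2.72, 2.72], [-0.84, 1.66], [-1.02, 1.22], [-1.77, 2.12], [-1.37, 1.28], [-3.14, 3.14]. Speed limits (rad/s): [2.57, 2.57, 3.14, 3.14, 3.14, 3.14].

## Interface

Orientations are given as [roll, pitch, yaw] about the fixed x, y, z axes, in that order (R = Rz(yaw) Ry(pitch) Rx(roll)).
In Python, from workcell import * gives the robot as it stands.
- The arm moves only by the tool move_arm, never from a script. Its argument "deltas" is a list of rows, each an object with "translation": the shift along the tool's x, y, z scaled (see below), a list of three; "twist": the turn, a rotation vector about the tool's x, y, z scaled (see below), a list of three; "claw": the closure, from -1 (fully open) to 1 (shut). In form: [{"translation": [x, y, z], "twist": [ax, ay, az], "claw": claw}, ...]. A call has exactly 5 rows; each row is the pose to reach, as a shift and turn from the pose commanded when the call began, along the tool's axes at that moment; what a row does not reach only later rows make up. The controller multiplies each number of a shift by 500 mm and each number of a turn by 90 degrees. A row lasts 1/12 s, in which the tool goes at most 41.7 mm and 7.16 degrees, less where a joint would pass 70% of its speed; a pose out of reach is approached as far as the arm can. A call with a number of a shift or a turn outside -1 to 1 is refused whole. A call with a gripper value outside its range is refused whole. The fingers move at their own pace and stop on an object; "squeeze" is the grip in N (left out, the last holds). Time passes only in rows, so rows that repeat a pose let the fingers close, or fill a call up. It gives the time, the measured TCP pose, the force, the opening and the grip force at its end, in the units of the state.
- get_state(): the state, without advancing time (a new reading comes with each control period).
- get_image(name): name is "scene" or "top" or "wrist"; returns the picture (384x512x3 uint8, red, green, blue); there is no depth.
- get_calibration(name): a dict with "K" (3x3 intrinsics, pixels), "k1" (the pictures are not rectified: a ray, as slopes to the right and down, at radius r is drawn at 1 + k1 r^2 times it, then the intrinsics apply), "R" (3x3) and "t" (3): a world point X has camera coordinates R X + t. Camera axes: x right, y down, z forward; pixel columns grow to the right and rows downward; lengths in m; the calibration is good to about 2 mm. A picture is of the moment at which its call begins: read the wrist's pose just before it. get_calibration takes no time and is no camera call; for the wrist camera it gives the pose at the moment of the call.
- hand_in(): hands the job in; it is judged then, once.
Trained networks look in the newest picture that a camera, given by its name, has taken for a name from the list of things; names that differ only in an ending like _2 or _b are one class to them, and where a whole thing is asked for, a point or a joint stands for the part that bears it (a point fixed in the world has none). Each returns a list of dicts, best first, with "p" (0 to 1); they miss things now and then, are a little off and sometimes report something else, mostly with a low value. They report only what shows in the picture. A call takes as long as a camera call. They do not tell look-alikes from the thing itself.
- regions_of(camera, label): "mask" (384x512 bool, what is visible of it).
- tip_of(camera, label): "at" ([x, y, z] in m, in world coordinates, good to about 4 mm: a listed point, or the origin of a listed thing).
The state is a dict: "t": time; "joints": joint angles; "joint_vel": joint speeds; "joint_torque": joint torques, N m; "tool_pos": TCP position; "orientation": TCP orientation; "contact_force": force on the tool from outside, world axes, zero at the start; "torque": the same for the moment, N m; "opening": finger opening in m; "grip_force": force on a finger pad.
Only numpy, scipy, OpenCV 4.12 (cv2) and the standard library are available. Lean on these libraries where they do the work, as an engineer would, in place of code of your own. Each camera call takes 0.05 s, during which the arm holds its last target. There are 200 camera calls.

## Task

Sort the five empty white thread carriers into the cardboard containers: one cone in each of the two bays of the divided carton, both flanged spools in the undivided rectangular tray, and the straight tube in the round tub. Every carrier must stand upright on the floor of its container, and the tape roll and the glass jar among them must be left where they stand.

Things in the scene. Friction and masses are not known exactly. Their poses are not given: they have to be found in the camera images.
- cone_a: empty thread cone, plain white plastic, solid, standing on its wide end: 60 mm diameter at the foot (straight for the lowest 6 mm) tapering to 40 mm at the top, 110 mm tall, 40 to 85 g, with a plain flat white top. One of two alike. Origin: centre of its underside; z up along its axis; its yaw means nothing
- cone_b: empty thread cone, plain white plastic, solid, standing on its wide end: 60 mm diameter at the foot (straight for the lowest 6 mm) tapering to 40 mm at the top, 110 mm tall, 40 to 85 g, with a plain flat white top. One of two alike. Origin: centre of its underside; z up along its axis; its yaw means nothing
- spool_a: empty flanged spool, plain white plastic, standing on end: two 54 mm discs, each 12 mm thick, on a 30 mm core, 70 mm tall overall, 55 to 115 g, the upper disc from 58 to 70 mm height; small dark disc in the top. One of two alike. Origin: centre of its underside; z up along its axis; its yaw means nothing
- spool_b: empty flanged spool, plain white plastic, standing on end: two 54 mm discs, each 12 mm thick, on a 30 mm core, 70 mm tall overall, 55 to 115 g, the upper disc from 58 to 70 mm height; small dark disc in the top. One of two alike. Origin: centre of its underside; z up along its axis; its yaw means nothing
- tube: empty straight tube, plain white plastic, standing on end, open through: 40 mm outside, 30 mm inside diameter, 100 mm tall, 35 to 70 g. Origin: centre of its lower end; z up along its axis; its yaw means nothing
- cone_carton: fixed open cardboard carton with one cross wall making two square bays, for the cones. Outside 96 mm along its x, 184 mm along its y, 40 mm high; walls, cross wall and floor 4 mm thick, so each bay is 88 mm (x) by 86 mm (y) inside, its centre 45 mm from the origin along +y or -y. Origin: centre of its underside, on the table
- spool_tray: fixed open cardboard tray, rectangular, undivided, for the spools. Outside 96 mm along its x, 168 mm along its y, 28 mm high; walls and floor 4 mm thick (88 by 160 mm inside). Origin: centre of its underside, on the table
- tube_tub: fixed open round cardboard tub, for the tube. 96 mm outside and 88 mm inside diameter, 40 mm high, floor 4 mm thick. Origin: centre of its underside, on the table
- tape_roll: bystander: loose amber roll of tape lying flat, 72 mm diameter with a 52 mm hole, 25 mm high. Origin: centre of its underside
- jar: bystander: loose green glass jar with a dark metal lid, 56 mm diameter, 75 mm tall, standing. Origin: centre of its underside
Mind the look-alikes: they are no part of the job. Leave any purple or yellow look-alike of the cone_carton alone.

How it is judged:
At the end, for the whole second after the job is handed in: Each cone stands in a bay of its own in the divided carton, both spools stand in the rectangular tray and the tube stands in the round tub: each with its foot on the container's floor (within 5 mm), wholly between the walls, within 0.1 rad of upright, and at rest (under 0.02 m/s and 0.2 rad/s) (angle between each of cone_a, cone_b, spool_a, spool_b, tube's own z axis and vertical below 0.1 rad and linear speed of each of cone_a, cone_b, spool_a, spool_b, tube below 0.02 m/s and angular speed of each of cone_a, cone_b, spool_a, spool_b, tube below 0.2 rad/s and x of cone_a in the frame of cone_carton between -0.017 and 0.017 m and z of cone_a in the frame of cone_carton between 0 and 0.009 m and (y of cone_a in the frame of cone_carton between -0.063 and -0.028 m or y of cone_a in the frame of cone_carton between 0.028 and 0.063 m) and x of cone_b in the frame of cone_carton between -0.017 and 0.017 m and z of cone_b in the frame of cone_carton between 0 and 0.009 m and (y of cone_b in the frame of cone_carton between -0.063 and -0.028 m or y of cone_b in the frame of cone_carton between 0.028 and 0.063 m) and x of spool_a in the frame of spool_tray between -0.02 and 0.02 m and y of spool_a in the frame of spool_tray between -0.056 and 0.056 m and z of spool_a in the frame of spool_tray between 0 and 0.009 m and x of spool_b in the frame of spool_tray between -0.02 and 0.02 m and y of spool_b in the frame of spool_tray between -0.056 and 0.056 m and z of spool_b in the frame of spool_tray between 0 and 0.009 m and horizontal distance between tube and tube_tub below 0.027 m and z of tube in the frame of tube_tub between 0 and 0.009 m); the robot touches nothing.
It fails at once if the tape roll is moved more than 25 mm (distance of tape_roll from where it was at the start of the episode above 0.025 m).
It fails at once if the glass jar is moved more than 25 mm or tipped (distance of jar from where it was at the start of the episode above 0.025 m or angle between jar's own z axis and vertical above 0.4 rad).
It also fails if it takes over 115 s, if anything falls off the work surface, if the arm or the gripper's body presses on something with over 40 N, if the wrist force passes 120 N, or if a joint passes its speed limit or range.

## Working session

There is one attempt and no reset: what is moved stays moved. The work goes in short steps, Python scripts to look and compute and a tool call to move; the robot and the scene stay as the last step left them, time stands still between calls to the robot, and variables do not carry over. Pictures are saved under pics/ and viewed, at most 14 in all, crops included, and the job is handed in when it is done.

Besides the shell and the picture viewer there is one more tool, called after "Emit:" as name(argument=value, ...), one argument or row to a line, values as JSON. move_arm: Moves the arm, as the interface text tells. Shifts and turns lie within -1 to 1; 1 stands for 500 mm of shift or 90 degrees of turn. Its arguments: {"type":"object","properties":{"deltas":{"type":"array"},"squeeze":{"type":"number"}},"required":["deltas"]}

```bash
mkdir -p pics; ls; python3 - <<'E'
from workcell import *
import cv2
s=get_state();print({k:s[k] for k in('t','tool_pos','orientation','opening')}, [k for k in s])
for n in('top','scene'):
    im=get_image(n);cv2.imwrite(f'pics/{n}0.png',im[:,:,::-1])
    c=get_calibration(n);print(n,c)
for l in('cone_a','spool_a','tube','cone_carton','spool_tray','tube_tub','tape_roll','jar'):
    print(l,[(round(d['p'],2),[round(float(v),3) for v in d['at']]) for d in tip_of('top',l)])
E
```

```text
pics
{'t': 0.0, 'tool_pos': array([0.14355627, 0.5561301 , 0.24434845]), 'orientation': array([-3.13952697e+00, -2.31562319e-04,  2.88886214e+00]), 'opening': 0.08550920302417367} ['t', 'joints', 'joint_vel', 'joint_torque', 'tool_pos', 'orientation', 'contact_force', 'torque', 'grip_force', 'opening']
top {'K': array([[349.75893144,   0.        , 254.89563884],
       [  0.        , 349.75893144, 186.65284832],
       [  0.        ,   0.        ,   1.        ]]), 'k1': -0.0759919178046443, 'R': array([[-0.02746389, -0.99960392, -0.00614253],
       [-0.98571408,  0.02810274, -0.16606621],
       [ 0.16617306,  0.00149395, -0.98609547]]), 't': array([0.10720173, 0.4335281 , 0.98955057])}
scene {'K': array([[479.99501979,   0.        , 263.02686295],
       [  0.        , 479.99501979, 189.12694935],
       [  0.        ,   0.        ,   1.        ]]), 'k1': -0.17928032567608673, 'R': array([[-0.24844813,  0.96859553, -0.00980975],
       [ 0.73726901,  0.18252417, -0.65047624],
       [-0.62825786, -0.16884203, -0.75946325]]), 't': array([ 0.01537506, -0.31510994,  1.68625849])}
cone_a [(0.8, [0.354, 0.285, -0.005]), (0.62, [0.401, -0.191, 0.004])]
spool_a [(0.79, [0.47, 0.113, -0.003]), (0.6, [0.461, -0.008, 0.0])]
tube [(0.53, [0.409, 0.205, -0.003]), (0.4, [0.457, -0.101, 0.001])]
cone_carton [(0.92, [0.622, 0.271, 0.001]), (0.91, [0.168, 0.305, -0.001]), (0.71, [0.37, 0.464, 0.001])]
spool_tray [(0.72, [0.599, -0.277, -0.003])]
tube_tub [(0.72, [0.634, 0.0, -0.002])]
tape_roll [(0.78, [0.366, -0.296, -0.001])]
jar [(0.69, [0.452, -0.104, 0.001])]
```

View pics/top0.png

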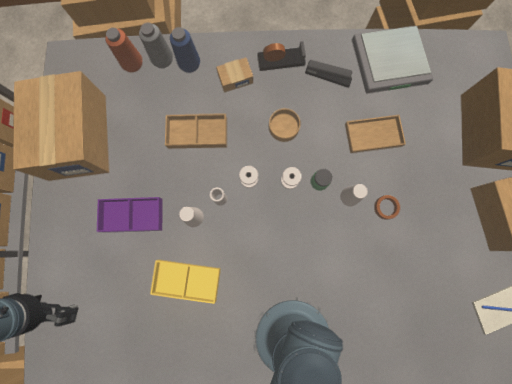

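View pics/scene0.png

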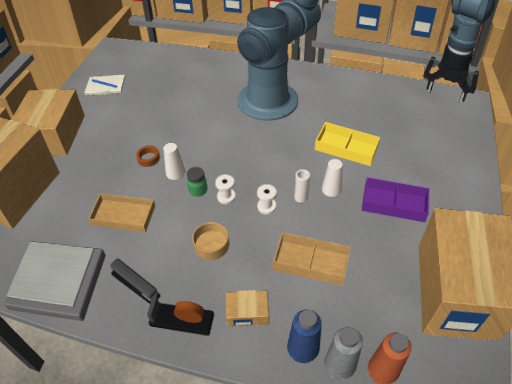

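The real carton is the cardboard one at top px (197,131); the look-alikes are purple (129,215) and yellow (186,282). Cones are at (187,214) and (360,191), the tube with an open end at (217,195), spools with dark dots at (249,176) and (292,177). The jar is at (322,179) and the tape at (388,207).

```bash
cat > h.py <<'E'
from workcell import *
import cv2, numpy as np
def proj(cam,uv,z,c=None):
    c=c or get_calibration(cam); K=np.array(c['K']);R=np.array(c['R']);t=np.array(c['t'])
    d=(np.atleast_2d(uv).astype(float)-K[:2,2])/[K[0,0],K[1,1]]
    s=d.copy()
    for _ in range(20): s=d/(1+c['k1']*(s**2).sum(1,keepdims=True))
    ray=np.c_[s,np.ones(len(s))]@R; o=-R.T@t
    return o+ray*((z-o[2])/ray[:,2])[:,None]
def cont(cam,m):
    cs,_=cv2.findContours(m.astype('uint8'),cv2.RETR_EXTERNAL,cv2.CHAIN_APPROX_NONE)
    return max(cs,key=cv2.contourArea)[:,0,:]
E
python3 - <<'E'
from h import *
im=get_image('top')
for l,z in(('cone_carton',.04),('spool_tray',.028),('tube_tub',.04)):
    for d in regions_of('top',l):
        P=proj('top',cont('top',d['mask']),z)[:,:2]
        r=cv2.minAreaRect((P*1000).astype('float32'));print(l,round(d['p'],2),np.round(r[0],1),np.round(r[1],1),round(r[2],1))
get_image('scene')
for l in('cone_a','spool_a','tube','cone_carton','spool_tray','tube_tub','jar'):
    print(l,[(round(d['p'],2),[round(float(v),3) for v in d['at']]) for d in tip_of('scene',l)])
cv2.imwrite('pics/crop.png',cv2.resize(im[100:300,90:410],(800,500),interpolation=cv2.INTER_CUBIC)[:,:,::-1])
E
```

```text
cone_carton 0.94 [171.3 300.3] [190.3 101.4] 80.9
cone_carton 0.77 [366.9 465.4] [195.4 102.3] 88.8
cone_carton 0.73 [466.8 114.5] [53.  62.9] 88.4
cone_carton 0.64 [613.8 272. ] [189.2 114.5] 89.3
spool_tray 0.74 [ 592.9 -276.7] [102.4 173.1] 5.9
tube_tub 0.59 [624.2   3.1] [ 94.3 103.5] 76.6
cone_a [(0.94, [0.36, 0.286, 0.002]), (0.62, [0.402, -0.188, 0.003]), (0.22, [0.46, -0.007, 0.0])]
spool_a [(0.81, [0.471, 0.115, -0.002]), (0.57, [0.461, -0.006, -0.0])]
tube [(0.81, [0.409, 0.203, 0.001]), (0.69, [0.473, 0.112, 0.0])]
cone_carton [(0.82, [0.362, 0.469, 0.002]), (0.6, [0.169, 0.303, 0.002]), (0.58, [0.598, -0.28, 0.005]), (0.56, [0.619, 0.27, -0.0])]
spool_tray [(0.57, [0.596, -0.277, 0.003])]
tube_tub [(0.73, [0.633, -0.002, 0.0])]
jar [(0.88, [0.453, -0.099, 0.003])]
```

View pics/crop.png

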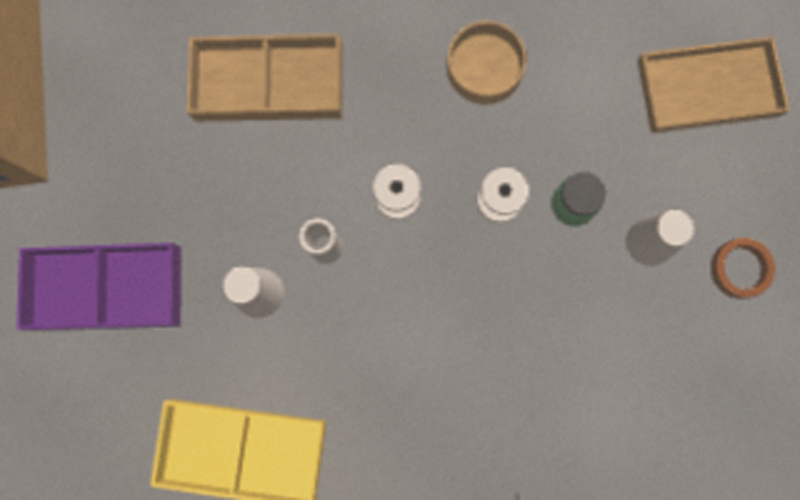

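Emit:
move_arm(
  deltas=[
    {"translation":[-0.06,-0.05,0],"twist":[0,0,0.075],"claw":-1},
    {"translation":[-0.12,-0.1,0],"twist":[0,0,0.15],"claw":-1},
    {"translation":[-0.18,-0.15,0],"twist":[0,0,0.225],"claw":-1},
    {"translation":[-0.24,-0.2,0],"twist":[0,0,0.3],"claw":-1},
    {"translation":[-0.3,-0.25,0],"twist":[0,0,0.375],"claw":-1},
  ],
  squeeze=30,
)

```text
t: 1.52
tool_pos: [0.2584, 0.3968, 0.2454]
orientation: [3.141, 0.0, 2.295]
contact_force: [0.6, 0.0, 0.0]
opening: 0.085
grip_force: 0.0
```

Emit:
move_arm(
  deltas=[
    {"translation":[-0.08,0,0],"twist":[0,0,0.075],"claw":-1},
    {"translation":[-0.16,-0.01,0],"twist":[0,0,0.15],"claw":-1},
    {"translation":[-0.24,-0.02,0],"twist":[0,0,0.225],"claw":-1},
    {"translation":[-0.32,-0.03,0],"twist":[0,0,0.3],"claw":-1},
    {"translation":[-0.4,-0.03,0],"twist":[0,0,0.375],"claw":-1},
  ],
)

```text
t: 1.93
tool_pos: [0.38, 0.237, 0.2456]
orientation: [3.141, -0.0, 1.705]
contact_force: [-0.4, 0.5, -0.3]
opening: 0.0854
grip_force: 0.0
```

Emit:
move_arm(
  deltas=[
    {"translation":[-0.07,0.04,0],"twist":[0,0,0.045],"claw":-1},
    {"translation":[-0.14,0.08,0],"twist":[0,0,0.089],"claw":-1},
    {"translation":[-0.21,0.12,0],"twist":[0,0,0.089],"claw":-1},
    {"translation":[-0.271,0.144,0],"twist":[0,0,0.089],"claw":-1},
    {"translation":[-0.271,0.144,0],"twist":[0,0,0.089],"claw":-1},
  ],
)

```text
t: 2.35
tool_pos: [0.4732, 0.1103, 0.2453]
orientation: [3.139, 0.002, 1.564]
contact_force: [0.1, 0.4, 0.5]
opening: 0.0852
grip_force: 0.0
```

```bash
python3 - <<'E'
from h import *
s=get_state();print(s['tool_pos'],s['orientation'],s['joints'])
im=get_image('wrist');cv2.imwrite('pics/w1.png',im[:,:,::-1]);print(get_calibration('wrist'))
print([(round(d['p'],2),np.round(d['at'],3)) for d in tip_of('wrist','spool_a')])
E
```

```text
[0.47323675 0.11030429 0.24530067] [3.13920986e+00 2.13975167e-03 1.56400916e+00] [ 0.09982334  0.1950513  -0.16751028  1.20609315 -0.00238115  1.67740174]
{'K': array([[297.4498987 ,   0.        , 258.12572792],
       [  0.        , 297.4498987 , 191.01799679],
       [  0.        ,   0.        ,   1.        ]]), 'k1': -0.007393799764334289, 'R': array([[ 9.99989269e-01, -4.62812456e-03,  2.04759710e-04],
       [-4.48123828e-03, -9.55152527e-01,  2.96080340e-01],
       [-1.17471994e-03, -2.96078081e-01, -9.55163018e-01]]), 't': array([-0.47170657,  0.07079005,  0.41274387])}
[(0.85, array([ 0.462, -0.008, -0.   ])), (0.76, array([ 0.469,  0.115, -0.003]))]
```

View pics/w1.png

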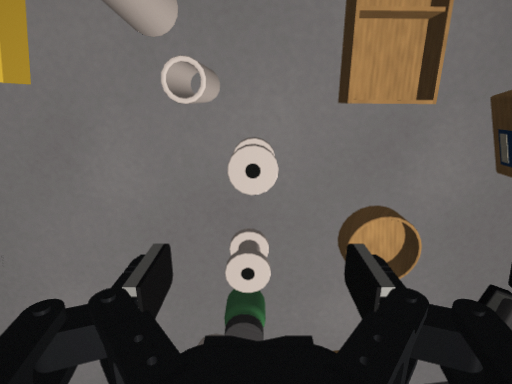

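Wrist view: spool_a's dot is at (253,170), spool_b's at (248,273). The tube rim is at (185,80), the carton's near bay at top right and the tub at (385,243).

```bash
python3 - <<'E'
from h import *
print(np.round(proj('wrist',[(253,170),(248,273)],.07),4),np.round(proj('wrist',[(185,80)],.1),4))
print(np.round(proj('top',[(90+397/2.5,100+187/2.5),(90+505/2.5,100+190/2.5)],.07),4),'tube',np.round(proj('top',[(90+317/2.5,100+236/2.5)],.1),4),'cones',np.round(proj('top',[(90+241/2.5,100+286/2.5),(90+675/2.5,100+228/2.5)],.11),4))
print(get_state()['tool_pos'],get_state()['orientation'])
E
```

```text
[[ 0.4656  0.1182  0.07  ]
 [ 0.4588 -0.005   0.07  ]] [[0.408  0.2049 0.1   ]]
[[ 0.4655  0.1114  0.07  ]
 [ 0.4585 -0.0117  0.07  ]] tube [[0.4071 0.2    0.1   ]] cones [[ 0.3534  0.2817  0.11  ]
 [ 0.4032 -0.1914  0.11  ]]
[0.47037483 0.11400499 0.24519976] [-3.14123450e+00 -5.28243451e-04  1.56805920e+00]
```

Emit:
move_arm(
  deltas=[
    {"translation":[0,-0.006,0.08],"twist":[0,0,0],"claw":-1},
    {"translation":[0,-0.006,0.16],"twist":[0,0,0],"claw":-1},
    {"translation":[0,-0.006,0.24],"twist":[0,0,0],"claw":-1},
    {"translation":[0,-0.006,0.32],"twist":[0,0,0],"claw":-1},
    {"translation":[0,-0.006,0.374],"twist":[0,0,0],"claw":-1},
  ],
)

```text
t: 2.87
tool_pos: [0.4639, 0.1163, 0.0554]
orientation: [-3.138, -0.0, 1.573]
contact_force: [-0.1, -0.2, 0.1]
opening: 0.0856
grip_force: 0.0
```

Emit:
move_arm(
  deltas=[
    {"translation":[0,0,0],"twist":[0,0,0],"claw":-1},
    {"translation":[0,0,0],"twist":[0,0,0],"claw":1},
    {"translation":[0,0,0],"twist":[0,0,0],"claw":1},
    {"translation":[0,0,0],"twist":[0,0,0],"claw":1},
    {"translation":[0,0,0],"twist":[0,0,0],"claw":1},
  ],
  squeeze=30,
)

```text
t: 3.28
tool_pos: [0.469, 0.1156, 0.0609]
orientation: [3.137, -0.001, 1.571]
contact_force: [-1.8, 0.8, 6.9]
opening: 0.0528
grip_force: 31.0
```

Emit:
move_arm(
  deltas=[
    {"translation":[0,0,0],"twist":[0,0,0],"claw":1},
    {"translation":[0,0,0],"twist":[0,0,0],"claw":1},
    {"translation":[0,0,0],"twist":[0,0,0],"claw":1},
    {"translation":[0,0,0],"twist":[0,0,0],"claw":1},
    {"translation":[0,0,0],"twist":[0,0,0],"claw":1},
  ],
)

```text
t: 3.7
tool_pos: [0.469, 0.1155, 0.0609]
orientation: [3.137, -0.001, 1.571]
contact_force: [-1.8, 0.8, 7.3]
opening: 0.0525
grip_force: 31.0
```

Emit:
move_arm(
  deltas=[
    {"translation":[0,0,-0.06],"twist":[0,0,0],"claw":1},
    {"translation":[0,0,-0.12],"twist":[0,0,0],"claw":1},
    {"translation":[0,0,-0.18],"twist":[0,0,0],"claw":1},
    {"translation":[0,0,-0.24],"twist":[0,0,0],"claw":1},
    {"translation":[0,0,-0.28],"twist":[0,0,0],"claw":1},
  ],
)

```text
t: 4.12
tool_pos: [0.4688, 0.1151, 0.203]
orientation: [3.135, -0.001, 1.571]
contact_force: [0.2, 0.5, -1.4]
opening: 0.0527
grip_force: 32.2
```

Emit:
move_arm(
  deltas=[
    {"translation":[-0.05,0.02,0],"twist":[0,0,0],"claw":1},
    {"translation":[-0.12,0.045,0],"twist":[0,0,0],"claw":1},
    {"translation":[-0.19,0.07,0],"twist":[0,0,0],"claw":1},
    {"translation":[-0.26,0.095,0],"twist":[0,0,0],"claw":1},
    {"translation":[-0.33,0.12,0],"twist":[0,0,0],"claw":1},
  ],
)

```text
t: 4.53
tool_pos: [0.5282, -0.0518, 0.2002]
orientation: [3.138, 0.001, 1.571]
contact_force: [1.0, 0.0, -0.2]
opening: 0.0528
grip_force: 32.2
```

Emit:
move_arm(
  deltas=[
    {"translation":[-0.07,0.025,0],"twist":[0,0,0],"claw":1},
    {"translation":[-0.14,0.05,0],"twist":[0,0,0],"claw":1},
    {"translation":[-0.21,0.075,0],"twist":[0,0,0],"claw":1},
    {"translation":[-0.28,0.1,0],"twist":[0,0,0],"claw":1},
    {"translation":[-0.33,0.12,0],"twist":[0,0,0],"claw":1},
  ],
)

```text
t: 4.95
tool_pos: [0.5882, -0.2186, 0.1999]
orientation: [3.139, 0.002, 1.569]
contact_force: [0.8, -0.6, -0.9]
opening: 0.0526
grip_force: 32.2
```

Emit:
move_arm(
  deltas=[
    {"translation":[-0.048,0.014,0],"twist":[0,0,0],"claw":1},
    {"translation":[-0.048,0.014,0],"twist":[0,0,0],"claw":1},
    {"translation":[-0.048,0.014,0],"twist":[0,0,0],"claw":1},
    {"translation":[-0.048,0.014,0],"twist":[0,0,0],"claw":1},
    {"translation":[-0.048,0.014,0],"twist":[0,0,0],"claw":1},
  ],
)

```text
t: 5.37
tool_pos: [0.594, -0.238, 0.199]
orientation: [3.141, -0.0, 1.572]
contact_force: [-0.1, 0.2, -0.7]
opening: 0.0528
grip_force: 32.2
```

```bash
python3 - <<'E'
from h import *
s=get_state();print(s['tool_pos'],s['orientation'],s['opening'],s['grip_force'])
im=get_image('wrist');cv2.imwrite('pics/w2.png',im[:,:,::-1])
for d in regions_of('wrist','spool_tray'):
    P=proj('wrist',cont('wrist',d['mask']),.028)[:,:2]
    print(d['p'],cv2.minAreaRect((P*1000).astype('float32')))
print([(round(d['p'],2),np.round(d['at'],3)) for d in tip_of('wrist','spool_tray')])
E
```

```text
[ 0.59396239 -0.23802396  0.19903189] [ 3.14104281e+00 -1.52405830e-04  1.57196993e+00] 0.052759290696596926 32.18349516391754
0.56 ((595.3634643554688, -253.31138610839844), (95.88524627685547, 118.71057891845703), 6.12763786315918)
[]
```

View pics/w2.png

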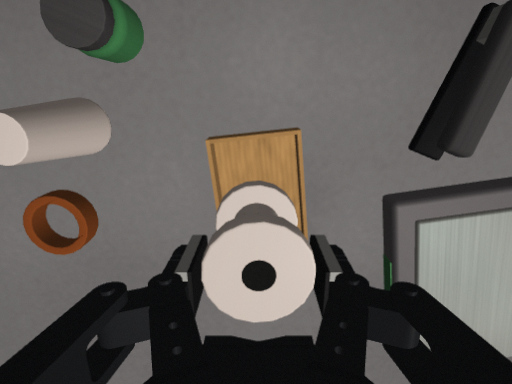

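The spool hangs upright over the tray (tray's end edge at row ~135, columns 208-300). Now I'll lower, release and go on to spool_b.

Emit:
move_arm(
  deltas=[
    {"translation":[0,0,0.07],"twist":[0,0,0],"claw":1},
    {"translation":[0,0,0.14],"twist":[0,0,0],"claw":1},
    {"translation":[0,0,0.2],"twist":[0,0,0],"claw":1},
    {"translation":[0,0,0.24],"twist":[0,0,0],"claw":1},
    {"translation":[0,0,0.264],"twist":[0,0,0],"claw":1},
  ],
)

```text
t: 5.93
tool_pos: [0.5912, -0.2373, 0.0636]
orientation: [-3.136, -0.002, 1.572]
contact_force: [-17.4, 6.1, 42.4]
opening: 0.0526
grip_force: 36.7
```

Emit:
move_arm(
  deltas=[
    {"translation":[0,0,0],"twist":[0,0,0],"claw":1},
    {"translation":[0,0,0],"twist":[0,0,0],"claw":-1},
    {"translation":[0,0,0],"twist":[0,0,0],"claw":-1},
    {"translation":[0,0,0],"twist":[0,0,0],"claw":-1},
    {"translation":[0,0,0],"twist":[0,0,0],"claw":-1},
  ],
)

```text
t: 6.35
tool_pos: [0.5946, -0.2391, 0.067]
orientation: [3.14, 0.001, 1.571]
contact_force: [-0.2, -0.5, 0.6]
opening: 0.0853
grip_force: 0.0
```

Emit:
move_arm(
  deltas=[
    {"translation":[0,0,-0.04],"twist":[0,0,0],"claw":-1},
    {"translation":[0,0,-0.09],"twist":[0,0,0],"claw":-1},
    {"translation":[0,0,-0.16],"twist":[0,0,0],"claw":-1},
    {"translation":[0,0,-0.23],"twist":[0,0,0],"claw":-1},
    {"translation":[0,0,-0.264],"twist":[0,0,0],"claw":-1},
  ],
)

```text
t: 6.77
tool_pos: [0.5958, -0.2399, 0.2036]
orientation: [3.135, 0.003, 1.571]
contact_force: [0.2, 0.4, -0.7]
opening: 0.0852
grip_force: 0.0
```

Emit:
move_arm(
  deltas=[
    {"translation":[0.06,-0.035,0],"twist":[0,0,0],"claw":-1},
    {"translation":[0.12,-0.07,0],"twist":[0,0,0],"claw":-1},
    {"translation":[0.18,-0.105,0],"twist":[0,0,0],"claw":-1},
    {"translation":[0.24,-0.14,0],"twist":[0,0,0],"claw":-1},
    {"translation":[0.3,-0.17,0],"twist":[0,0,0],"claw":-1},
  ],
)

```text
t: 7.18
tool_pos: [0.508, -0.0879, 0.1988]
orientation: [3.141, 0.0, 1.57]
contact_force: [-0.4, 0.4, -0.0]
opening: 0.0851
grip_force: 0.0
```

Emit:
move_arm(
  deltas=[
    {"translation":[0.06,-0.035,0],"twist":[0,0,0],"claw":-1},
    {"translation":[0.12,-0.07,0],"twist":[0,0,0],"claw":-1},
    {"translation":[0.166,-0.098,0],"twist":[0,0,0],"claw":-1},
    {"translation":[0.166,-0.098,0],"twist":[0,0,0],"claw":-1},
    {"translation":[0.166,-0.098,0],"twist":[0,0,0],"claw":-1},
  ],
)

```text
t: 7.6
tool_pos: [0.4596, -0.0052, 0.1989]
orientation: [3.14, 0.0, 1.573]
contact_force: [-0.2, 0.1, -0.6]
opening: 0.0858
grip_force: 0.0
```

```bash
python3 - <<'E'
from h import *
s=get_state();print(s['tool_pos'],s['orientation'],s['opening'])
get_image('top')
print([(round(d['p'],2),np.round(d['at'],3)) for d in tip_of('top','spool_a')])
im=get_image('wrist')
print([(round(d['p'],2),np.round(d['at'],3)) for d in tip_of('wrist','spool_a')])
E
```

```text
[ 0.45963011 -0.00515346  0.1988943 ] [3.14046861e+00 2.99869271e-04 1.57329456e+00] 0.08579161484932643
[(0.38, array([ 0.461, -0.009, -0.001]))]
[(0.69, array([ 0.59 , -0.238,  0.003])), (0.58, array([ 0.463, -0.009, -0.003]))]
```

Emit:
move_arm(
  deltas=[
    {"translation":[0,0,0.07],"twist":[0,0,0],"claw":-1},
    {"translation":[0,0,0.14],"twist":[0,0,0],"claw":-1},
    {"translation":[0,0,0.2],"twist":[0,0,0],"claw":-1},
    {"translation":[0,0,0.25],"twist":[0,0,0],"claw":-1},
    {"translation":[0,0,0.278],"twist":[0,0,0],"claw":-1},
  ],
)

```text
t: 8.22
tool_pos: [0.4586, -0.0068, 0.0563]
orientation: [-3.138, -0.001, 1.569]
contact_force: [-0.7, 0.6, -0.1]
opening: 0.0853
grip_force: 0.0
```

Emit:
move_arm(
  deltas=[
    {"translation":[0,0,0],"twist":[0,0,0],"claw":-1},
    {"translation":[0,0,0],"twist":[0,0,0],"claw":1},
    {"translation":[0,0,0],"twist":[0,0,0],"claw":1},
    {"translation":[0,0,0],"twist":[0,0,0],"claw":1},
    {"translation":[0,0,0],"twist":[0,0,0],"claw":1},
  ],
)

```text
t: 8.63
tool_pos: [0.4616, -0.0065, 0.0609]
orientation: [3.138, 0.001, 1.571]
contact_force: [-0.3, 0.0, 4.2]
opening: 0.0528
grip_force: 31.0
```

Emit:
move_arm(
  deltas=[
    {"translation":[0,0,0],"twist":[0,0,0],"claw":1},
    {"translation":[0,0,-0.07],"twist":[0,0,0],"claw":1},
    {"translation":[0,0,-0.14],"twist":[0,0,0],"claw":1},
    {"translation":[0,0,-0.21],"twist":[0,0,0],"claw":1},
    {"translation":[0,0,-0.28],"twist":[0,0,0],"claw":1},
  ],
)

```text
t: 9.05
tool_pos: [0.4596, -0.0059, 0.2012]
orientation: [3.141, -0.0, 1.571]
contact_force: [0.9, -0.1, -1.0]
opening: 0.053
grip_force: 32.3
```

Emit:
move_arm(
  deltas=[
    {"translation":[-0.05,0.02,0],"twist":[0,0,0],"claw":1},
    {"translation":[-0.12,0.055,0],"twist":[0,0,0],"claw":1},
    {"translation":[-0.19,0.085,0],"twist":[0,0,0],"claw":1},
    {"translation":[-0.26,0.12,0],"twist":[0,0,0],"claw":1},
    {"translation":[-0.33,0.15,0],"twist":[0,0,0],"claw":1},
  ],
)

```text
t: 9.47
tool_pos: [0.5359, -0.1727, 0.1999]
orientation: [3.14, 0.0, 1.571]
contact_force: [0.9, 0.1, -0.5]
opening: 0.0528
grip_force: 32.4
```

Emit:
move_arm(
  deltas=[
    {"translation":[-0.07,0.032,0],"twist":[0,0,0],"claw":1},
    {"translation":[-0.14,0.065,0],"twist":[0,0,0],"claw":1},
    {"translation":[-0.21,0.1,0],"twist":[0,0,0],"claw":1},
    {"translation":[-0.26,0.12,0],"twist":[0,0,0],"claw":1},
    {"translation":[-0.29,0.134,0],"twist":[0,0,0],"claw":1},
  ],
)

```text
t: 9.88
tool_pos: [0.6027, -0.3194, 0.1988]
orientation: [3.141, 0.001, 1.569]
contact_force: [-0.4, 0.7, -1.1]
opening: 0.0531
grip_force: 32.4
```

Emit:
move_arm(
  deltas=[
    {"translation":[0,0,0.08],"twist":[0,0,0],"claw":1},
    {"translation":[0,0,0.15],"twist":[0,0,0],"claw":1},
    {"translation":[0,0,0.2],"twist":[0,0,0],"claw":1},
    {"translation":[0,0,0.23],"twist":[0,0,0],"claw":1},
    {"translation":[0,0,0.25],"twist":[0,0,0],"claw":1},
  ],
)

```text
t: 10.3
tool_pos: [0.6005, -0.315, 0.0713]
orientation: [-3.138, -0.003, 1.571]
contact_force: [0.3, -0.1, -0.6]
opening: 0.0529
grip_force: 32.4
```

Emit:
move_arm(
  deltas=[
    {"translation":[0,0,0.007],"twist":[0,0,0],"claw":1},
    {"translation":[0,0,0.015],"twist":[0,0,0],"claw":1},
    {"translation":[0,0,0.015],"twist":[0,0,0],"claw":-1},
    {"translation":[0,0,0.015],"twist":[0,0,0],"claw":-1},
    {"translation":[0,0,0.015],"twist":[0,0,0],"claw":-1},
  ],
)

```text
t: 10.72
tool_pos: [0.6032, -0.3167, 0.0685]
orientation: [3.139, 0.002, 1.571]
contact_force: [0.1, 1.1, 0.7]
opening: 0.0847
grip_force: 0.0
```

Emit:
move_arm(
  deltas=[
    {"translation":[0,0,0],"twist":[0,0,0],"claw":-1},
    {"translation":[0,0,-0.05],"twist":[0,0,0],"claw":-1},
    {"translation":[0,0,-0.12],"twist":[0,0,0],"claw":-1},
    {"translation":[0,0,-0.2],"twist":[0,0,0],"claw":-1},
    {"translation":[0,0,-0.265],"twist":[0,0,0],"claw":-1},
  ],
)

```text
t: 11.13
tool_pos: [0.6023, -0.3162, 0.2026]
orientation: [3.14, 0.001, 1.571]
contact_force: [1.5, 0.3, 0.2]
opening: 0.0852
grip_force: 0.0
```

Emit:
move_arm(
  deltas=[
    {"translation":[0.07,-0.026,0],"twist":[0,0,0],"claw":-1},
    {"translation":[0.14,-0.052,0],"twist":[0,0,0],"claw":-1},
    {"translation":[0.21,-0.078,0],"twist":[0,0,0],"claw":-1},
    {"translation":[0.28,-0.104,0],"twist":[0,0,0],"claw":-1},
    {"translation":[0.35,-0.13,0],"twist":[0,0,0],"claw":-1},
  ],
)

```text
t: 11.55
tool_pos: [0.5366, -0.1398, 0.2002]
orientation: [3.14, 0.0, 1.57]
contact_force: [0.6, 0.5, 0.5]
opening: 0.0851
grip_force: 0.0
```

Emit:
move_arm(
  deltas=[
    {"translation":[0.07,-0.026,0],"twist":[0,0,0],"claw":-1},
    {"translation":[0.14,-0.052,0],"twist":[0,0,0],"claw":-1},
    {"translation":[0.21,-0.078,0],"twist":[0,0,0],"claw":-1},
    {"translation":[0.28,-0.104,0],"twist":[0,0,0],"claw":-1},
    {"translation":[0.35,-0.13,0],"twist":[0,0,0],"claw":-1},
  ],
)

```text
t: 11.97
tool_pos: [0.4715, 0.0354, 0.2002]
orientation: [3.14, -0.0, 1.57]
contact_force: [0.7, -0.0, -0.3]
opening: 0.0852
grip_force: 0.0
```

Emit:
move_arm(
  deltas=[
    {"translation":[0.07,-0.026,0],"twist":[0,0,0],"claw":-1},
    {"translation":[0.14,-0.052,0],"twist":[0,0,0],"claw":-1},
    {"translation":[0.21,-0.078,0],"twist":[0,0,0],"claw":-1},
    {"translation":[0.28,-0.104,0],"twist":[0,0,0],"claw":-1},
    {"translation":[0.34,-0.128,0],"twist":[0,0,0],"claw":-1},
  ],
)

```text
t: 12.38
tool_pos: [0.4073, 0.206, 0.2003]
orientation: [3.14, -0.001, 1.572]
contact_force: [0.4, 0.3, 0.5]
opening: 0.085
grip_force: 0.0
```

```bash
python3 - <<'E'
from h import *
s=get_state();print(s['tool_pos'],s['orientation'],s['opening'])
get_image('top')
for l in('spool_a','jar','tape_roll'): print(l,[(round(d['p'],2),np.round(d['at'],3)) for d in tip_of('top',l)])
im=get_image('wrist')
for l in('tube','cone_a'):print([(round(d['p'],2),np.round(d['at'],3)) for d in tip_of('wrist',l)])
E
```

```text
[0.40734916 0.20601062 0.20030401] [ 3.13959342e+00 -1.20988532e-03  1.57158854e+00] 0.08497092877977666
spool_a [(0.97, array([ 0.601, -0.316,  0.002])), (0.8, array([ 0.591, -0.237,  0.   ]))]
jar [(0.64, array([ 0.452, -0.102,  0.003]))]
tape_roll [(0.88, array([ 0.366, -0.3  , -0.004]))]
[(0.89, array([0.41 , 0.206, 0.001]))]
[(0.91, array([0.355, 0.28 , 0.   ]))]
```

Emit:
move_arm(
  deltas=[
    {"translation":[0,0,0.07],"twist":[0,0,0],"claw":-1},
    {"translation":[0,0,0.14],"twist":[0,0,0],"claw":-1},
    {"translation":[0,0,0.2],"twist":[0,0,0],"claw":-1},
    {"translation":[0,0,0.24],"twist":[0,0,0],"claw":-1},
    {"translation":[0,0,0.26],"twist":[0,0,0],"claw":-1},
  ],
)

```text
t: 13.15
tool_pos: [0.4065, 0.2018, 0.0665]
orientation: [-3.137, 0.002, 1.568]
contact_force: [-0.6, 0.2, 0.4]
opening: 0.0857
grip_force: 0.0
```

Emit:
move_arm(
  deltas=[
    {"translation":[0,0,0],"twist":[0,0,0],"claw":-1},
    {"translation":[0,0,0],"twist":[0,0,0],"claw":1},
    {"translation":[0,0,0],"twist":[0,0,0],"claw":1},
    {"translation":[0,0,0],"twist":[0,0,0],"claw":1},
    {"translation":[0,0,0],"twist":[0,0,0],"claw":1},
  ],
)

```text
t: 13.57
tool_pos: [0.4092, 0.2041, 0.0705]
orientation: [3.139, -0.001, 1.57]
contact_force: [-3.5, -1.0, 20.5]
opening: 0.0392
grip_force: 30.9
```

Emit:
move_arm(
  deltas=[
    {"translation":[0,0,0],"twist":[0,0,0],"claw":1},
    {"translation":[0,0,-0.06],"twist":[0,0,0],"claw":1},
    {"translation":[0,0,-0.13],"twist":[0,0,0],"claw":1},
    {"translation":[0,0,-0.2],"twist":[0,0,0],"claw":1},
    {"translation":[0,0,-0.26],"twist":[0,0,0],"claw":1},
  ],
)

```text
t: 13.98
tool_pos: [0.4081, 0.204, 0.2018]
orientation: [3.14, -0.001, 1.571]
contact_force: [0.1, 1.1, 0.2]
opening: 0.0391
grip_force: 30.7
```

Emit:
move_arm(
  deltas=[
    {"translation":[-0.045,0.045,0],"twist":[0,0,0],"claw":1},
    {"translation":[-0.095,0.1,0],"twist":[0,0,0],"claw":1},
    {"translation":[-0.145,0.155,0],"twist":[0,0,0],"claw":1},
    {"translation":[-0.195,0.21,0],"twist":[0,0,0],"claw":1},
    {"translation":[-0.245,0.265,0],"twist":[0,0,0],"claw":1},
  ],
)

```text
t: 14.4
tool_pos: [0.5417, 0.0803, 0.1998]
orientation: [3.141, -0.0, 1.571]
contact_force: [1.0, 0.6, -1.9]
opening: 0.0391
grip_force: 30.7
```

Emit:
move_arm(
  deltas=[
    {"translation":[-0.05,0.055,0],"twist":[0,0,0],"claw":1},
    {"translation":[-0.1,0.11,0],"twist":[0,0,0],"claw":1},
    {"translation":[-0.14,0.16,0],"twist":[0,0,0],"claw":1},
    {"translation":[-0.163,0.185,0],"twist":[0,0,0],"claw":1},
    {"translation":[-0.163,0.185,0],"twist":[0,0,0],"claw":1},
  ],
)

```text
t: 14.82
tool_pos: [0.6356, -0.0031, 0.1988]
orientation: [3.14, 0.001, 1.567]
contact_force: [0.4, 0.6, -0.6]
opening: 0.0388
grip_force: 30.7
```

```bash
python3 - <<'E'
from h import *
s=get_state();print(s['tool_pos'],s['orientation'],s['opening'])
im=get_image('wrist');cv2.imwrite('pics/w3.png',im[:,:,::-1])
E
```

```text
[ 0.63562335 -0.00310875  0.19876497] [3.13990036e+00 1.04537447e-03 1.56740943e+00] 0.038813618155952204
```

View pics/w3.png

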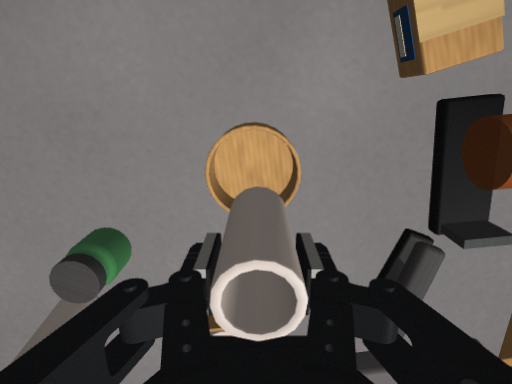

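Tube hangs upright; the tub rim spans columns 206-300, top row 123, ahead of the tube as the oblique camera should show it.

```bash
python3 - <<'E'
from h import *
print(proj('wrist',[(206,170),(300,170),(253,123)],.04), get_state()['tool_pos'])
E
```

```text
[[0.58311143 0.00659541 0.04      ]
 [0.67605428 0.00645756 0.04      ]
 [0.62988589 0.05196708 0.04      ]] [ 0.63398801 -0.00137196  0.1988406 ]
```

Emit:
move_arm(
  deltas=[
    {"translation":[0.004,-0.004,0.07],"twist":[0,0,0],"claw":1},
    {"translation":[0.004,-0.004,0.14],"twist":[0,0,0],"claw":1},
    {"translation":[0.004,-0.004,0.18],"twist":[0,0,0],"claw":1},
    {"translation":[0.004,-0.004,0.21],"twist":[0,0,0],"claw":1},
    {"translation":[0.004,-0.004,0.23],"twist":[0,0,0],"claw":1},
  ],
)

```text
t: 15.28
tool_pos: [0.6284, 0.0034, 0.0823]
orientation: [-3.137, -0.001, 1.572]
contact_force: [-0.6, -0.8, -0.5]
opening: 0.0389
grip_force: 30.7
```

Emit:
move_arm(
  deltas=[
    {"translation":[0,0,0.008],"twist":[0,0,0],"claw":1},
    {"translation":[0,0,0.016],"twist":[0,0,0],"claw":1},
    {"translation":[0,0,0.016],"twist":[0,0,0],"claw":-1},
    {"translation":[0,0,0.016],"twist":[0,0,0],"claw":-1},
    {"translation":[0,0,0.016],"twist":[0,0,0],"claw":-1},
  ],
)

```text
t: 15.7
tool_pos: [0.6321, 0.0019, 0.0777]
orientation: [3.139, 0.0, 1.571]
contact_force: [0.4, 0.1, 0.3]
opening: 0.0739
grip_force: 0.0
```

Emit:
move_arm(
  deltas=[
    {"translation":[0,0,0],"twist":[0,0,0],"claw":-1},
    {"translation":[0,0,-0.05],"twist":[0,0,0],"claw":-1},
    {"translation":[0,0,-0.12],"twist":[0,0,0],"claw":-1},
    {"translation":[0,0,-0.2],"twist":[0,0,0],"claw":-1},
    {"translation":[0,0,-0.26],"twist":[0,0,0],"claw":-1},
  ],
)

```text
t: 16.12
tool_pos: [0.6316, 0.0018, 0.2099]
orientation: [3.139, 0.0, 1.571]
contact_force: [1.4, -0.3, 0.8]
opening: 0.0852
grip_force: 0.0
```

Emit:
move_arm(
  deltas=[
    {"translation":[0.055,-0.055,0],"twist":[0,0,0],"claw":-1},
    {"translation":[0.11,-0.11,0],"twist":[0,0,0],"claw":-1},
    {"translation":[0.165,-0.16,0],"twist":[0,0,0],"claw":-1},
    {"translation":[0.22,-0.215,0],"twist":[0,0,0],"claw":-1},
    {"translation":[0.275,-0.27,0],"twist":[0,0,0],"claw":-1},
  ],
)

```text
t: 16.53
tool_pos: [0.4952, 0.1404, 0.2071]
orientation: [3.14, -0.001, 1.57]
contact_force: [-0.0, 1.4, 0.1]
opening: 0.0853
grip_force: 0.0
```

Emit:
move_arm(
  deltas=[
    {"translation":[0.055,-0.055,0],"twist":[0,0,0],"claw":-1},
    {"translation":[0.11,-0.11,0],"twist":[0,0,0],"claw":-1},
    {"translation":[0.165,-0.16,0],"twist":[0,0,0],"claw":-1},
    {"translation":[0.22,-0.215,0],"twist":[0,0,0],"claw":-1},
    {"translation":[0.275,-0.27,0],"twist":[0,0,0],"claw":-1},
  ],
)

```text
t: 16.95
tool_pos: [0.36, 0.2781, 0.2072]
orientation: [3.14, -0.001, 1.57]
contact_force: [-0.5, 1.3, 0.3]
opening: 0.085
grip_force: 0.0
```

```bash
python3 - <<'E'
from h import *
get_image('top')
for l in('spool_a','tube','cone_a'): print(l,[(round(d['p'],2),np.round(d['at'],3)) for d in tip_of('top',l)])
im=get_image('wrist')
for l in('cone_a',):print([(round(d['p'],2),np.round(d['at'],3)) for d in tip_of('wrist',l)])
s=get_state();print(s['tool_pos'],s['orientation'],s['opening'])
E
```

```text
spool_a [(0.85, array([ 0.6  , -0.317,  0.004])), (0.74, array([ 0.594, -0.237, -0.002]))]
tube [(0.68, array([0.63 , 0.002, 0.006])), (0.29, array([ 0.403, -0.192,  0.001]))]
cone_a [(0.93, array([ 0.404, -0.193,  0.002])), (0.6, array([ 0.355,  0.283, -0.003]))]
[(0.78, array([0.358, 0.28 , 0.   ]))]
[0.36196532 0.27660219 0.20675733] [ 3.14021419e+00 -3.15089261e-04  1.57004316e+00] 0.08524348250233123
```

Emit:
move_arm(
  deltas=[
    {"translation":[0.011,-0.011,0.07],"twist":[0,0,0],"claw":-1},
    {"translation":[0.011,-0.011,0.14],"twist":[0,0,0],"claw":-1},
    {"translation":[0.011,-0.011,0.2],"twist":[0,0,0],"claw":-1},
    {"translation":[0.011,-0.011,0.24],"twist":[0,0,0],"claw":-1},
    {"translation":[0.011,-0.011,0.264],"twist":[0,0,0],"claw":-1},
  ],
)

```text
t: 17.67
tool_pos: [0.3552, 0.2803, 0.0717]
orientation: [-3.139, 0.002, 1.568]
contact_force: [-0.2, 0.0, 0.6]
opening: 0.085
grip_force: 0.0
```

Emit:
move_arm(
  deltas=[
    {"translation":[0,0,0],"twist":[0,0,0],"claw":-1},
    {"translation":[0,0,0],"twist":[0,0,0],"claw":1},
    {"translation":[0,0,0],"twist":[0,0,0],"claw":1},
    {"translation":[0,0,0],"twist":[0,0,0],"claw":1},
    {"translation":[0,0,0],"twist":[0,0,0],"claw":1},
  ],
)

```text
t: 18.08
tool_pos: [0.3569, 0.283, 0.0759]
orientation: [3.139, -0.002, 1.57]
contact_force: [-0.5, -0.2, 3.9]
opening: 0.0464
grip_force: 30.2
```

Emit:
move_arm(
  deltas=[
    {"translation":[0,0,0],"twist":[0,0,0],"claw":1},
    {"translation":[0,0,-0.06],"twist":[0,0,0],"claw":1},
    {"translation":[0,0,-0.12],"twist":[0,0,0],"claw":1},
    {"translation":[0,0,-0.18],"twist":[0,0,0],"claw":1},
    {"translation":[0,0,-0.24],"twist":[0,0,0],"claw":1},
  ],
)

```text
t: 18.5
tool_pos: [0.3553, 0.2823, 0.1961]
orientation: [3.141, -0.0, 1.571]
contact_force: [1.3, 0.1, -0.3]
opening: 0.0461
grip_force: 31.6
```

Emit:
move_arm(
  deltas=[
    {"translation":[0.008,0.06,0],"twist":[0,0,0],"claw":1},
    {"translation":[0.016,0.13,0],"twist":[0,0,0],"claw":1},
    {"translation":[0.025,0.2,0],"twist":[0,0,0],"claw":1},
    {"translation":[0.034,0.27,0],"twist":[0,0,0],"claw":1},
    {"translation":[0.043,0.34,0],"twist":[0,0,0],"claw":1},
  ],
)

```text
t: 18.92
tool_pos: [0.5272, 0.3041, 0.1949]
orientation: [3.14, -0.001, 1.571]
contact_force: [0.5, -0.1, -0.7]
opening: 0.0464
grip_force: 31.6
```

Emit:
move_arm(
  deltas=[
    {"translation":[0.008,0.07,0],"twist":[0,0,0],"claw":1},
    {"translation":[0.016,0.13,0],"twist":[0,0,0],"claw":1},
    {"translation":[0.025,0.17,0],"twist":[0,0,0],"claw":1},
    {"translation":[0.025,0.192,0],"twist":[0,0,0],"claw":1},
    {"translation":[0.025,0.192,0],"twist":[0,0,0],"claw":1},
  ],
)

```text
t: 19.33
tool_pos: [0.6238, 0.3162, 0.1935]
orientation: [3.141, -0.0, 1.57]
contact_force: [-0.3, -0.4, -1.3]
opening: 0.0464
grip_force: 31.6
```

```bash
python3 - <<'E'
from h import *
im=get_image('wrist');cv2.imwrite('pics/w4.png',im[:,:,::-1])
for l in('cone_carton','cone_a'):print([(round(d['p'],2),np.round(d['at'],3)) for d in tip_of('wrist',l)])
s=get_state();print(s['tool_pos'],s['orientation'],s['opening'])
E
```

```text
[]
[(0.59, array([0.623, 0.314, 0.119]))]
[0.62080878 0.31644561 0.19434068] [-3.14089034e+00 -3.05199700e-05  1.57112490e+00] 0.046552433314984286
```

View pics/w4.png

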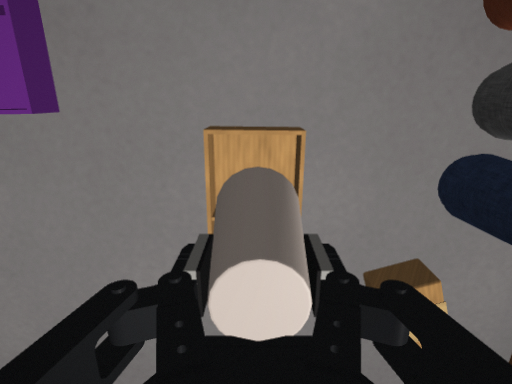

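Cone is upright over the far bay; carton end edge at row 127, columns 205-304, with the cross wall just showing near (213,217). I'll check that against the pose.

```bash
python3 - <<'E'
from h import *
print(np.round(proj('wrist',[(205,128),(304,128),(211,217)],.04),4), get_state()['tool_pos'])
E
```

```text
[[0.5717 0.3655 0.04  ]
 [0.6641 0.3656 0.04  ]
 [0.5732 0.2761 0.04  ]] [0.62080878 0.31644561 0.19434068]
```

Emit:
move_arm(
  deltas=[
    {"translation":[0.002,0,0.06],"twist":[0,0,0],"claw":1},
    {"translation":[0.002,0,0.12],"twist":[0,0,0],"claw":1},
    {"translation":[0.002,0,0.16],"twist":[0,0,0],"claw":1},
    {"translation":[0.002,0,0.19],"twist":[0,0,0],"claw":1},
    {"translation":[0.002,0,0.212],"twist":[0,0,0],"claw":1},
  ],
)

```text
t: 19.9
tool_pos: [0.6191, 0.3171, 0.0867]
orientation: [-3.139, 0.001, 1.572]
contact_force: [-0.1, 1.3, -0.2]
opening: 0.0461
grip_force: 31.6
```

Emit:
move_arm(
  deltas=[
    {"translation":[0,0,0.008],"twist":[0,0,0],"claw":1},
    {"translation":[0,0,0.017],"twist":[0,0,0],"claw":1},
    {"translation":[0,0,0.017],"twist":[0,0,0],"claw":-1},
    {"translation":[0,0,0.017],"twist":[0,0,0],"claw":-1},
    {"translation":[0,0,0.017],"twist":[0,0,0],"claw":-1},
  ],
)

```text
t: 20.32
tool_pos: [0.6224, 0.3179, 0.0814]
orientation: [3.139, -0.001, 1.571]
contact_force: [0.3, 0.3, 0.3]
opening: 0.0798
grip_force: 0.0
```

Emit:
move_arm(
  deltas=[
    {"translation":[0,0,0],"twist":[0,0,0],"claw":-1},
    {"translation":[0,0,-0.05],"twist":[0,0,0],"claw":-1},
    {"translation":[0,0,-0.12],"twist":[0,0,0],"claw":-1},
    {"translation":[0,0,-0.2],"twist":[0,0,0],"claw":-1},
    {"translation":[0,0,-0.26],"twist":[0,0,0],"claw":-1},
  ],
)

```text
t: 20.73
tool_pos: [0.622, 0.3176, 0.2136]
orientation: [3.139, -0.001, 1.571]
contact_force: [0.5, 0.9, 0.3]
opening: 0.0853
grip_force: 0.0
```

Emit:
move_arm(
  deltas=[
    {"translation":[-0.07,-0.03,0],"twist":[0,0,0],"claw":-1},
    {"translation":[-0.14,-0.06,0],"twist":[0,0,0],"claw":-1},
    {"translation":[-0.21,-0.09,0],"twist":[0,0,0],"claw":-1},
    {"translation":[-0.28,-0.12,0],"twist":[0,0,0],"claw":-1},
    {"translation":[-0.35,-0.15,0],"twist":[0,0,0],"claw":-1},
  ],
)

```text
t: 21.15
tool_pos: [0.5461, 0.1411, 0.2107]
orientation: [3.14, -0.0, 1.571]
contact_force: [0.7, -1.3, -0.2]
opening: 0.0858
grip_force: 0.0
```

Emit:
move_arm(
  deltas=[
    {"translation":[-0.07,-0.03,0],"twist":[0,0,0],"claw":-1},
    {"translation":[-0.14,-0.06,0],"twist":[0,0,0],"claw":-1},
    {"translation":[-0.21,-0.09,0],"twist":[0,0,0],"claw":-1},
    {"translation":[-0.28,-0.12,0],"twist":[0,0,0],"claw":-1},
    {"translation":[-0.35,-0.15,0],"twist":[0,0,0],"claw":-1},
  ],
)

```text
t: 21.57
tool_pos: [0.471, -0.0341, 0.2107]
orientation: [3.14, 0.0, 1.571]
contact_force: [0.0, -0.9, 0.2]
opening: 0.0854
grip_force: 0.0
```

Emit:
move_arm(
  deltas=[
    {"translation":[-0.07,-0.03,0],"twist":[0,0,0],"claw":-1},
    {"translation":[-0.14,-0.06,0],"twist":[0,0,0],"claw":-1},
    {"translation":[-0.21,-0.09,0],"twist":[0,0,0],"claw":-1},
    {"translation":[-0.28,-0.12,0],"twist":[0,0,0],"claw":-1},
    {"translation":[-0.318,-0.134,0],"twist":[0,0,0],"claw":-1},
  ],
)

```text
t: 21.98
tool_pos: [0.4033, -0.1948, 0.2108]
orientation: [3.14, 0.002, 1.568]
contact_force: [-0.2, 0.3, -0.1]
opening: 0.0855
grip_force: 0.0
```

```bash
python3 - <<'E'
from h import *
get_image('top')
for l in('cone_a','jar','tape_roll'): print(l,[(round(d['p'],2),np.round(d['at'],3)) for d in tip_of('top',l)])
im=get_image('wrist')
for l in('cone_a',):print([(round(d['p'],2),np.round(d['at'],3)) for d in tip_of('wrist',l)])
s=get_state();print(s['tool_pos'],s['orientation'],s['opening'])
E
```

```text
cone_a [(0.72, array([0.617, 0.315, 0.002])), (0.63, array([ 0.405, -0.19 ,  0.003]))]
jar [(0.67, array([ 0.453, -0.1  ,  0.   ]))]
tape_roll [(0.51, array([ 0.367, -0.3  , -0.004]))]
[(0.61, array([ 0.406, -0.187,  0.001]))]
[ 0.40495184 -0.19086118  0.21006952] [ 3.14094014e+00 -2.51210663e-04  1.57202247e+00] 0.08585128377515161
```

Emit:
move_arm(
  deltas=[
    {"translation":[0,0,0.07],"twist":[0,0,0],"claw":-1},
    {"translation":[0,0,0.14],"twist":[0,0,0],"claw":-1},
    {"translation":[0,0,0.2],"twist":[0,0,0],"claw":-1},
    {"translation":[0,0,0.25],"twist":[0,0,0],"claw":-1},
    {"translation":[0,0,0.27],"twist":[0,0,0],"claw":-1},
  ],
)

```text
t: 22.7
tool_pos: [0.4028, -0.1887, 0.0715]
orientation: [-3.137, -0.003, 1.574]
contact_force: [-0.3, 0.1, 0.7]
opening: 0.0857
grip_force: 0.0
```

Emit:
move_arm(
  deltas=[
    {"translation":[0,0,0],"twist":[0,0,0],"claw":-1},
    {"translation":[0,0,0],"twist":[0,0,0],"claw":1},
    {"translation":[0,0,0],"twist":[0,0,0],"claw":1},
    {"translation":[0,0,0],"twist":[0,0,0],"claw":1},
    {"translation":[0,0,0],"twist":[0,0,0],"claw":1},
  ],
)

```text
t: 23.12
tool_pos: [0.4059, -0.1922, 0.0765]
orientation: [3.139, 0.002, 1.571]
contact_force: [-1.0, 0.9, 4.3]
opening: 0.0465
grip_force: 30.1
```

Emit:
move_arm(
  deltas=[
    {"translation":[0,0,0],"twist":[0,0,0],"claw":1},
    {"translation":[0,0,-0.06],"twist":[0,0,0],"claw":1},
    {"translation":[0,0,-0.12],"twist":[0,0,0],"claw":1},
    {"translation":[0,0,-0.18],"twist":[0,0,0],"claw":1},
    {"translation":[0,0,-0.24],"twist":[0,0,0],"claw":1},
  ],
)

```text
t: 23.53
tool_pos: [0.4045, -0.1916, 0.1969]
orientation: [3.141, 0.0, 1.571]
contact_force: [2.1, -0.5, -0.9]
opening: 0.0461
grip_force: 31.6
```

Emit:
move_arm(
  deltas=[
    {"translation":[0.05,0.026,0],"twist":[0,0,0],"claw":1},
    {"translation":[0.11,0.057,0],"twist":[0,0,0],"claw":1},
    {"translation":[0.17,0.088,0],"twist":[0,0,0],"claw":1},
    {"translation":[0.24,0.124,0],"twist":[0,0,0],"claw":1},
    {"translation":[0.31,0.16,0],"twist":[0,0,0],"claw":1},
  ],
)

```text
t: 23.95
tool_pos: [0.4854, -0.0353, 0.1958]
orientation: [3.14, 0.0, 1.57]
contact_force: [-0.0, -1.0, -1.0]
opening: 0.0464
grip_force: 31.6
```

Emit:
move_arm(
  deltas=[
    {"translation":[0.07,0.036,0],"twist":[0,0,0],"claw":1},
    {"translation":[0.14,0.072,0],"twist":[0,0,0],"claw":1},
    {"translation":[0.21,0.108,0],"twist":[0,0,0],"claw":1},
    {"translation":[0.28,0.144,0],"twist":[0,0,0],"claw":1},
    {"translation":[0.35,0.18,0],"twist":[0,0,0],"claw":1},
  ],
)

```text
t: 24.37
tool_pos: [0.5753, 0.1405, 0.1957]
orientation: [3.14, -0.0, 1.571]
contact_force: [2.4, -0.3, -1.4]
opening: 0.0461
grip_force: 31.6
```

Emit:
move_arm(
  deltas=[
    {"translation":[0.06,0.031,0],"twist":[0,0,0],"claw":1},
    {"translation":[0.12,0.062,0],"twist":[0,0,0],"claw":1},
    {"translation":[0.16,0.082,0],"twist":[0,0,0],"claw":1},
    {"translation":[0.178,0.091,0],"twist":[0,0,0],"claw":1},
    {"translation":[0.178,0.091,0],"twist":[0,0,0],"claw":1},
  ],
)

```text
t: 24.78
tool_pos: [0.6208, 0.23, 0.1948]
orientation: [3.14, -0.001, 1.574]
contact_force: [-0.8, 0.0, -1.3]
opening: 0.0459
grip_force: 31.6
```

```bash
python3 - <<'E'
from h import *
im=get_image('wrist');cv2.imwrite('pics/w5.png',im[:,:,::-1])
s=get_state();print(s['tool_pos'],s['orientation'],s['opening'])
E
```

```text
[0.62029167 0.22840713 0.19490712] [3.14100732e+00 1.49855174e-06 1.57259283e+00] 0.046152590523123635
```

View pics/w5.png

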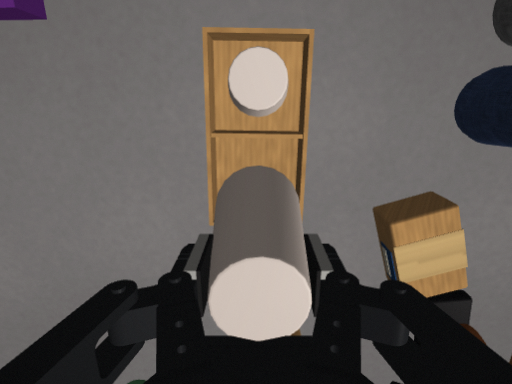

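cone_a stands in its bay at (258,80); cone_b hangs over the free bay below the cross wall (row 133).

Emit:
move_arm(
  deltas=[
    {"translation":[0,0,0.06],"twist":[0,0,0],"claw":1},
    {"translation":[0,0,0.12],"twist":[0,0,0],"claw":1},
    {"translation":[0,0,0.16],"twist":[0,0,0],"claw":1},
    {"translation":[0,0,0.19],"twist":[0,0,0],"claw":1},
    {"translation":[0,0,0.21],"twist":[0,0,0],"claw":1},
  ],
)

```text
t: 25.25
tool_pos: [0.6183, 0.2257, 0.0881]
orientation: [-3.138, 0.001, 1.569]
contact_force: [-0.8, -0.1, 0.2]
opening: 0.0463
grip_force: 31.6
```

Emit:
move_arm(
  deltas=[
    {"translation":[0,0,0.008],"twist":[0,0,0],"claw":1},
    {"translation":[0,0,0.017],"twist":[0,0,0],"claw":1},
    {"translation":[0,0,0.017],"twist":[0,0,0],"claw":-1},
    {"translation":[0,0,0.017],"twist":[0,0,0],"claw":-1},
    {"translation":[0,0,0.017],"twist":[0,0,0],"claw":-1},
  ],
)

```text
t: 25.67
tool_pos: [0.621, 0.2276, 0.0828]
orientation: [3.139, -0.001, 1.571]
contact_force: [0.6, 0.8, -0.1]
opening: 0.0798
grip_force: 0.0
```

Emit:
move_arm(
  deltas=[
    {"translation":[0,0,0],"twist":[0,0,0],"claw":-1},
    {"translation":[0,0,-0.05],"twist":[0,0,0],"claw":-1},
    {"translation":[0,0,-0.12],"twist":[0,0,0],"claw":-1},
    {"translation":[0,0,-0.2],"twist":[0,0,0],"claw":-1},
    {"translation":[0,0,-0.26],"twist":[0,0,0],"claw":-1},
  ],
)

```text
t: 26.08
tool_pos: [0.6205, 0.2277, 0.215]
orientation: [3.139, -0.001, 1.571]
contact_force: [0.6, 0.2, 0.1]
opening: 0.0854
grip_force: 0.0
```

Emit:
move_arm(
  deltas=[
    {"translation":[0,-0.07,0],"twist":[0,0,0],"claw":-1},
    {"translation":[0,-0.14,0],"twist":[0,0,0],"claw":-1},
    {"translation":[0,-0.21,0],"twist":[0,0,0],"claw":-1},
    {"translation":[0,-0.28,0],"twist":[0,0,0],"claw":-1},
    {"translation":[0,-0.35,0],"twist":[0,0,0],"claw":-1},
  ],
)

```text
t: 26.5
tool_pos: [0.4438, 0.2275, 0.212]
orientation: [3.14, -0.001, 1.571]
contact_force: [-1.0, 0.8, 1.3]
opening: 0.0854
grip_force: 0.0
```

```bash
python3 - <<'E'
from h import *
im=get_image('top')
for l in('cone_a','spool_a','tube','jar','tape_roll'): print(l,[(round(d['p'],2),np.round(d['at'],3)) for d in tip_of('top',l)])
cv2.imwrite('pics/end.png',cv2.resize(im[90:250,140:420],(800,457),interpolation=cv2.INTER_CUBIC)[:,:,::-1])
E
```

```text
cone_a [(0.94, array([0.62 , 0.229, 0.006]))]
spool_a [(0.95, array([ 0.595, -0.24 , -0.003])), (0.59, array([ 0.603, -0.316,  0.003]))]
tube [(0.58, array([0.629, 0.002, 0.004]))]
jar [(0.76, array([ 0.455, -0.102,  0.003]))]
tape_roll [(0.9, array([ 0.365, -0.298, -0.004]))]
```

View pics/end.png

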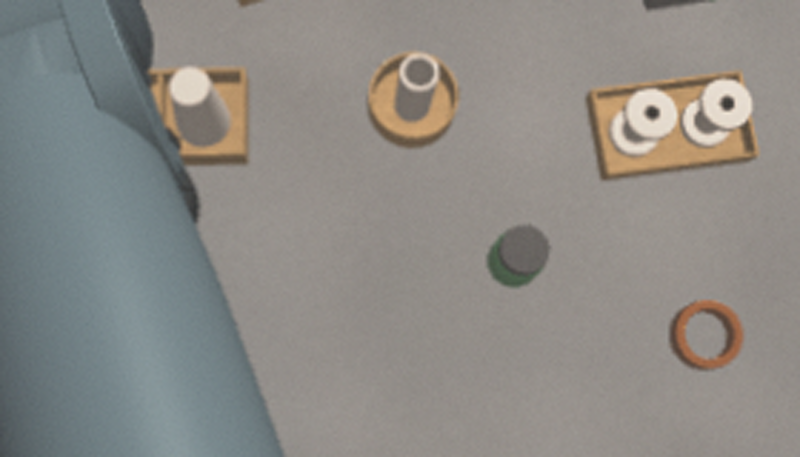

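Tube in the tub (415,95), both spools in the tray (650,115) and (725,105), and cone_b in its bay (195,110), all upright. The jar and tape haven't moved; cone_a is hidden by the arm here but stood in its bay in the previous look.

```bash
python3 -c "
from workcell import *
print(hand_in())"
```

```text
the job is handed in; nothing more can be done
None
```

I handed the job in at about 27 s of robot time: each cone is in its own bay, both spools are in the tray and the tube is in the tub, all looking upright, with the jar and tape roll where they were; the hand-in returned no verdict.

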